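# Switch off the boiler's guarded isolator

## Robot

A 7-joint arm with a two-finger parallel gripper is mounted at the origin on the work surface. World frame = base frame: x ahead of the robot, y to its left, z up, the work surface at z = 0. Lengths are in m, angles in degrees, forces in N, time in s.
With the tool pointing down it reaches from about 0.425 to 0.875 m from the base axis. Payload 4.7 kg.
Tool frame: the origin (TCP) lies on the mounting face of the last link; the fingertips stand 182 mm ahead of it and the grasp point (between the pads) lies 164 mm ahead of it; z points along the fingers, y is the line along which they close (so a half turn about z gives the same grasp; the last joint's range is limited). The gripper opens to 87 mm and grips with 3 to 60 N. Pads are 19 mm wide; open, the fingers measure 117 mm over their backs; the gripper's body (75 mm by 190 mm) begins 51 mm behind the grasp point.
Start: joints at [-67.317, 18.392, -4.016, 83.108, 1.295, 78.541, -3.26], TCP at [0.242, 0.603, 0.405] pointing down, gripper open.
Joint ranges: [-163.93, 163.93], [-17.29, 119.83], [-79.2, 71.16], [3.27, 140.29], [-89.18, 269.18], [5.43, 117.66], [-154.24, 154.24]. Speed limits (degrees/s): [147.25, 147.25, 180, 180, 180, 180, 180].

## Interface

Orientations are given as [roll, pitch, yaw] about the fixed x, y, z axes, in that order (R = Rz(yaw) Ry(pitch) Rx(roll)).
In Python, from cell import env gives the robot as it stands.
- The arm moves only by the tool servo_tool, never from a script. Its argument "plan" is a list of rows, each an object with "xyz": the shift along the tool's x, y, z in cm, a list of three; "twist": the turn, a rotation vector about the tool's x, y, z in degrees, a list of three; "jaw": the closure, from 0 (fully open) to 1 (shut). In form: [{"xyz": [x, y, z], "twist": [wx, wy, wz], "jaw": jaw}, ...]. A call has 1 to 10 rows; each row is the pose to reach, as a shift and turn from the pose commanded when the call began, along the tool's axes at that moment; what a row does not reach only later rows make up. A row lasts 1/12 s, in which the tool goes at most 41.7 mm and 7.16 degrees, less where a joint would pass 70% of its speed; a pose out of reach is approached as far as the arm can. A call with a gripper value outside its range is refused whole. The fingers move at their own pace and stop on an object; "newtons" is the grip in N (left out, the last holds). Time passes only in rows, so rows that repeat a pose let the fingers close. It gives the time, the measured TCP pose, the force, the opening and the grip force at its end, in the units of the state.
- env.get_obs(): the state, without advancing time (a new reading comes with each control period).
- env.read_camera(name): name is "scene" or "top" or "wrist"; returns a dict with "img" (420x560x3 uint8, red, green, blue), "camera_matrix" (3x3 intrinsics, pixels), "R" (3x3) and "t" (3): a world point X has camera coordinates R X + t. Camera axes: x right, y down, z forward; pixel columns grow to the right and rows downward; lengths in m; the calibration is good to about 2 mm. A picture is of the moment at which its call begins. There is no depth.
- env.sign_off(): hands the job in; it is judged then, once.
The state is a dict: "time_s": time; "qpos": joint angles; "joint_velocities": joint speeds; "effort": joint torques, N m; "tool_pos": TCP position; "tool_rot": TCP orientation; "force": force on the tool from outside, world axes, zero at the start; "wrist_torque": the same for the moment, N m; "grip_width": finger opening in m; "grasp_force": force on a finger pad.
Only numpy, scipy, OpenCV 4.12 (cv2) and the standard library are available. Lean on these libraries where they do the work, as an engineer would, in place of code of your own. Each camera call takes 0.05 s, during which the arm holds its last target. There are 200 camera calls.

## Task

Make the boiler safe for service: swing up the white hinged cover of the isolator box, flip the short broad lever under it all the way over to its other stop and leave the tall thin lever next to it as it is, then swing the cover fully shut again. Do not disturb the instruments and tools lying around.

Things in the scene. Friction and masses are not known exactly. Their poses are not given: they have to be found in the camera images.
- isolator: Isolator box, screwed down. Grey base plate 150 (x) x 220 (y) x 30 mm high, a plastic stub 30 mm long at its -y end. Origin at the centre of the underside, z up, +x towards the hinge side; the cover's handle is on the -x side. Under the cover stand two switch modules.
- switch_bay (a point): Top centre of the base plate, box axes. Modules (70 x 62 x 12 mm) at x = 0, y = -48 and +48 mm, each shifted up to 8 mm in y. Which lever is on which side varies and is NOT measured: look, or feel by pressing a lever's tip gently straight down (harmless, it is on its stop). Both black levers pivot about a line along box y, 10 mm above this point, and start leaning 0.45 rad to -x.
- cover (a joint): Opening angle of the white cover, rad: 0 fully shut, grows as it swings up, end stop 1.75. Stiff hinge (friction 0.2 N m, about 2 N at the handle): the cover stays where it is left and must be pushed home. May start ajar, up to 0.15. Cover: shell 110 (x) x 206 (y) x 70 mm high, 4 mm walls, open below, sits on the base plate.
- cover_hinge (a point): Centre of the cover's hinge line, fixed to the box at its x = 55 mm, y = 0, 30 mm above the table; the line runs along the box's y.
- cover_grip (a point): Middle of the cover's handle, moves with the cover: round steel bar 12 mm thick, 100 mm long, parallel to the hinge, its axis 48 mm off the cover's -x wall (42 mm free gap behind). Cover shut: 158 mm from the hinge line towards -x, 52 mm above it (82 mm above the table), 18 mm below the cover's top.
- short_switch (a joint): Angle of the short lever (boiler supply), rad: 0 leaning to the handle side -x (start), 0.9 leaning to the hinge side. Flat paddle 36 mm wide (y), 9 thick, 32 long from its pivot; at 0 its tip is 14 mm to -x of the pivot, upper edge 71 mm above the table. Stiff: about 3 N at the tip (0.08 N m friction); stays where it is left, so push it right to its stop.
- tall_switch (a joint): Angle of the tall lever (another circuit, leave at 0), rad; same meaning and stiffness (about 1.5 N at the tip). Round rod 12 mm thick with a 15 mm ball end, 56 mm long from its pivot; at 0 its tip is 21 mm to -x of the pivot and 91 mm above the table.
- thermostat: white square room thermostat 85 x 85 x 30 mm, lying loose; origin at the centre of its underside; a bystander, to be left alone.
- analyser: black handheld flue-gas analyser 200 x 70 x 38 mm, lying loose; origin at the centre of its underside; a bystander, to be left alone.
- manometer: blue handheld pressure meter 140 x 65 x 32 mm, lying loose; origin at the centre of its underside; a bystander, to be left alone.
- screwdriver: screwdriver, length 190 mm, lying loose; origin at the centre of its underside; a bystander, to be left alone.
- wrench: spanner, length 200 mm, lying loose; origin at the centre of its underside; a bystander, to be left alone.

How it is judged:
By the outcome, as a careful person would: the job done as asked, in the order asked, and still so for the second after the job is handed in, with the robot touching nothing.
It also fails if it takes over 62 s, if anything falls off the work surface, if the arm or the gripper's body presses on something with over 40 N, if the wrist force passes 120 N, or if a joint passes its speed limit or range.

## Working session

There is one attempt and no reset: what is moved stays moved. The work goes in short steps, Python scripts to look and compute and a tool call to move; the robot and the scene stay as the last step left them, time stands still between calls to the robot, and variables do not carry over. Pictures are saved under pics/ and viewed, at most 10 in all, crops included, and the job is handed in when it is done.

Besides the shell and the picture viewer there is one more tool, called after "Emit:" in YAML: its name, and indented under it one key for each argument. servo_tool: Moves the arm, as the interface text tells. Its arguments: {"type":"object","properties":{"plan":{"type":"array","items":{"type":"object","properties":{"xyz":{"type":"array","items":{"type":"number"}},"twist":{"type":"array","items":{"type":"number"}},"jaw":{"type":"number"}}}},"newtons":{"type":"number"}},"required":["plan"]}

```bash
mkdir -p pics; ls
python3 - <<'E'
from cell import env
import cv2, numpy as np
o=env.get_obs(); print({k:np.round(v,3).tolist() for k,v in o.items()})
ims=[]
for n in("scene","top"):
    c=env.read_camera(n); cv2.imwrite(f"pics/{n}0.png",c["img"][:,:,::-1]); np.savez(f"{n}0.npz",**c)
    print(n,(-c["R"].T@c["t"]).round(3),c["R"].round(3).tolist(),c["camera_matrix"][0].round(1))
E
```

```text
pics
{'time_s': 0.0, 'qpos': [-67.316, 18.44, -4.017, 83.174, 1.296, 78.542, -3.26], 'joint_velocities': [0.065, 0.114, 0.022, 0.094, -0.102, 0.02, -0.012], 'effort': [-0.0, -49.128, -0.404, -31.253, -0.064, 0.044, 0.0], 'tool_pos': [0.242, 0.603, 0.404], 'tool_rot': [-179.889, 0.007, 158.127], 'force': [0.081, 0.126, -0.256], 'wrist_torque': [0.016, 0.017, -0.001], 'grasp_force': 0.0, 'grip_width': 0.087}
scene [ 1.371 -0.664  0.826] [[0.611, 0.792, 0.001], [0.444, -0.341, -0.829], [-0.656, 0.506, -0.56]] [457.    0.  271.2]
top [2.77e-01 1.00e-03 1.16e+00] [[0.083, -0.997, 0.004], [-0.975, -0.082, -0.206], [0.206, 0.014, -0.978]] [419.2   0.  278.1]
```

View pics/scene0.png

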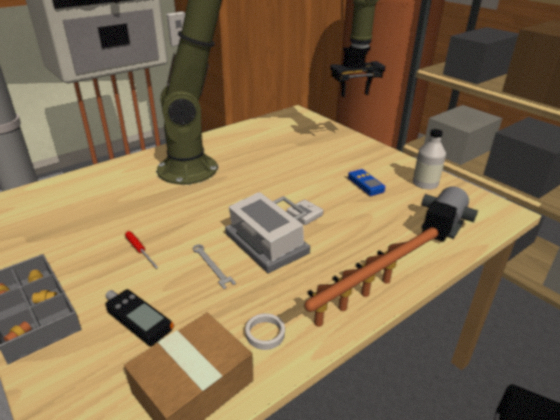

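View pics/top0.png

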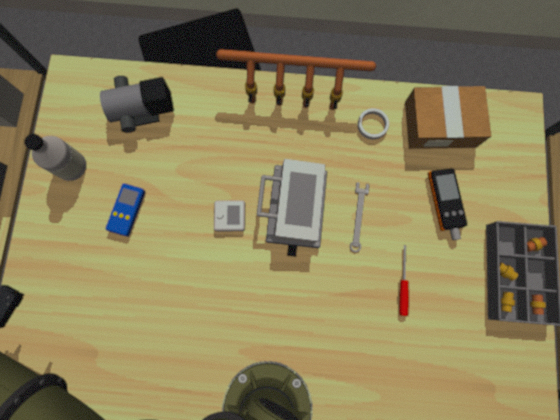

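The top view shows the box around (298,203), its stub towards the robot at (292,250), so box -y points to world -x. The handle is at column ~262, on the world +y side, and the thermostat is close by at (230,216). I'll zoom in on both views.

Run:
```python
import cv2, numpy as np
t=cv2.imread("pics/top0.png")[145:265,205:345]; s=cv2.imread("pics/scene0.png")[175:275,210:340]
t=cv2.resize(t,(560,480),interpolation=cv2.INTER_CUBIC); cv2.imwrite("pics/zt.png",t)
s=cv2.resize(s,(650,500),interpolation=cv2.INTER_CUBIC); cv2.imwrite("pics/zs.png",s)
```

```text
(no output)
```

View pics/zt.png

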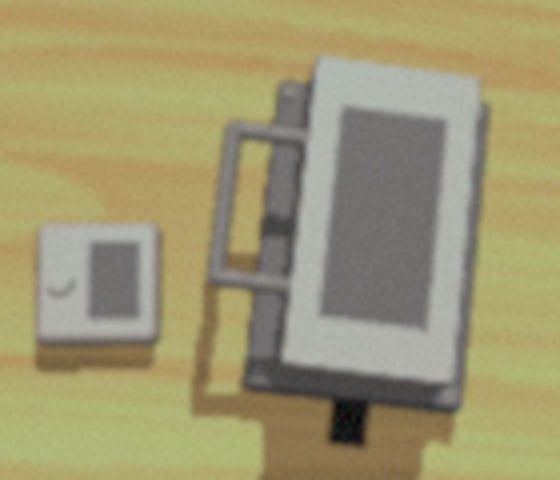

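View pics/zs.png

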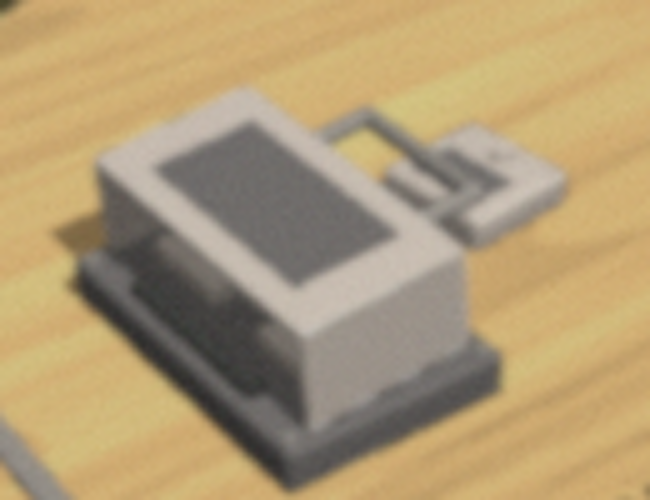

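The zooms show the plate silhouette corners at top-zoom (245,388), (460,408), (490,103), (280,82), and the handle ends at (233,128)/(215,278), which match scene-zoom (485,185)/(368,108). The cover looks slightly ajar or shut. Next I cast rays.

```bash
cat > h.py <<'E'
import numpy as np, cv2
def ray(c,uv):
    d=np.linalg.inv(c["camera_matrix"])@np.array([uv[0],uv[1],1.]); R=c["R"]; d=R.T@d
    return -R.T@c["t"], d/np.linalg.norm(d)
def onplane(c,uv,z):
    o,d=ray(c,uv); return o+d*(z-o[2])/d[2]
def tri(c1,u1,c2,u2):
    (o1,d1),(o2,d2)=ray(c1,u1),ray(c2,u2)
    k=np.linalg.lstsq(np.c_[d1,-d2],o2-o1,rcond=None)[0]; a,b=o1+k[0]*d1,o2+k[1]*d2
    return (a+b)/2,np.linalg.norm(a-b)
def Rz(a): c,s=np.cos(a),np.sin(a); return np.array([[c,-s,0],[s,c,0],[0,0,1]])
E
python3 - <<'E'
from h import *
T,S=np.load("top0.npz"),np.load("scene0.npz")
zt=lambda u,v:((u+.5)/4-.5+205,(v+.5)/4-.5+145); zs=lambda u,v:((u+.5)/5-.5+210,(v+.5)/5-.5+175)
nl,nr,fr,fl=[onplane(T,zt(*p),z) for p,z in (((245,388),0),((460,408),0),((490,103),.03),((280,82),.03))]
print("plate",*[p.round(4) for p in(nl,nr,fr,fl)])
c=(nl+nr+fr+fl)/4; by=(fl+fr-nl-nr)/2; bx=(nr+fr-nl-fl)/2
print("centre",c.round(4),"len",np.linalg.norm(by[:2]),np.linalg.norm(bx[:2]),"yaw from y,x",np.degrees(np.arctan2(-by[0],by[1])),np.degrees(np.arctan2(bx[1],bx[0])))
y=np.arctan2(-by[0],by[1])
for a,b in(((233,128),(485,185)),((215,278),(368,108))):
    p,e=tri(T,zt(*a),S,zs(*b)); print("handle",p.round(4),round(e,4),"box",(Rz(y).T@(p-[c[0],c[1],0])).round(4))
for q,b in (((318,58),"fl"),((480,78),"fr"),((447,382),"nr"),((283,365),"nl")):
    for z in(.1,.108): p=onplane(T,zt(*q),z);print(b,z,(Rz(y).T@(p-[c[0],c[1],0])).round(4))
p=[onplane(T,zt(*q),.03) for q in((37,225),(160,225),(160,340),(37,340))]; print("thermo",[a.round(3) for a in p])
# scene plate corners
for q,z in (((290,490),0),((75,285),0),((500,385),0)): p=onplane(S,zs(*q),z);print("S plate",p.round(4),(Rz(y).T@(p-[c[0],c[1],0])).round(4))
E
```

```text
plate [0.4286 0.0431 0.    ] [ 0.4272 -0.107   0.    ] [ 0.64   -0.1117  0.03  ] [0.6429 0.0368 0.03  ]
centre [ 0.5347 -0.0347  0.015 ] len 0.2135684924019882 0.1492816704201801 yaw from y,x -91.47077460634135 -90.82097850716629
handle [0.5877 0.0643 0.0987] 0.004 box [-0.1004  0.0505  0.0987]
handle [0.4851 0.065  0.0988] 0.0003 box [-0.0984 -0.0521  0.0988]
fl 0.1 [-0.0482  0.1031  0.1   ]
fl 0.108 [-0.0481  0.1003  0.108 ]
fr 0.1 [0.0598 0.1011 0.1   ]
fr 0.108 [0.0592 0.0984 0.108 ]
nr 0.1 [ 0.0564 -0.1031  0.1   ]
nr 0.108 [ 0.0557 -0.1042  0.108 ]
nl 0.1 [-0.0486 -0.1036  0.1   ]
nl 0.108 [-0.0485 -0.1048  0.108 ]
thermo [array([0.526, 0.195, 0.03 ]), array([0.533, 0.111, 0.03 ]), array([0.453, 0.103, 0.03 ]), array([0.446, 0.186, 0.03 ])]
S plate [ 0.6369 -0.1093  0.    ] [0.0719 0.1041 0.    ]
S plate [ 0.4121 -0.101   0.    ] [ 0.0694 -0.1209  0.    ]
S plate [0.6392 0.0389 0.    ] [-0.0762  0.1026  0.    ]
```

Emit:
servo_tool:
  plan:
    - {"xyz": [-47.3,-39,3],"twist": [0,0,-21],"jaw": 0.6}
    - {"xyz": [-47.3,-39,3],"twist": [0,0,-21],"jaw": 0.6}
    - {"xyz": [-47.3,-39,3],"twist": [0,0,-21],"jaw": 0.6}
    - {"xyz": [-47.3,-39,3],"twist": [0,0,-21],"jaw": 0.6}
    - {"xyz": [-47.3,-39,3],"twist": [0,0,-21],"jaw": 0.6}
    - {"xyz": [-47.3,-39,3],"twist": [0,0,-21],"jaw": 0.6}
    - {"xyz": [-47.3,-39,3],"twist": [0,0,-21],"jaw": 0.6}
    - {"xyz": [-47.3,-39,3],"twist": [0,0,-21],"jaw": 0.6}
    - {"xyz": [-47.3,-39,3],"twist": [0,0,-21],"jaw": 0.6}
    - {"xyz": [-47.3,-39,3],"twist": [0,0,-21],"jaw": 0.6}
  newtons: 15

```text
time_s: 0.93
tool_pos: [0.4419, 0.2358, 0.3841]
tool_rot: [180.0, -0.0, 179.1]
force: [0.3, 0.8, -0.4]
grip_width: 0.0364
grasp_force: 0.0
```

Emit:
servo_tool:
  plan:
    - {"xyz": [-9.7,-17,2.4],"jaw": 0.6}
    - {"xyz": [-9.7,-17,2.4],"jaw": 0.6}
    - {"xyz": [-9.7,-17,2.4],"jaw": 0.6}
    - {"xyz": [-9.7,-17,2.4],"jaw": 0.6}
    - {"xyz": [-9.7,-17,2.4],"jaw": 0.6}
    - {"xyz": [-9.7,-17,2.4],"jaw": 0.6}
    - {"xyz": [-9.7,-17,2.4],"jaw": 0.6}

```text
validation failed for argument at $.pl...
```

Run:
```python
from cell import env
import cv2, numpy as np
o=env.get_obs(); print({k:np.round(o[k],4).tolist() for k in("qpos","tool_pos","tool_rot")})
c=env.read_camera("wrist"); cv2.imwrite("pics/w1.png",c["img"][:,:,::-1]); np.savez("w1.npz",**c)
print((-c["R"].T@c["t"]).round(3),c["R"].round(3).tolist())
```

```text
{'qpos': [-40.8795, 0.7307, 9.8724, 105.8892, -0.1423, 73.3933, 58.1632], 'tool_pos': [0.4419, 0.2358, 0.3841], 'tool_rot': [179.9918, -0.0079, 179.1305]}
[0.365 0.237 0.365] [[0.013, 1.0, 0.001], [0.959, -0.013, 0.284], [0.284, -0.003, -0.959]]
```

View pics/w1.png

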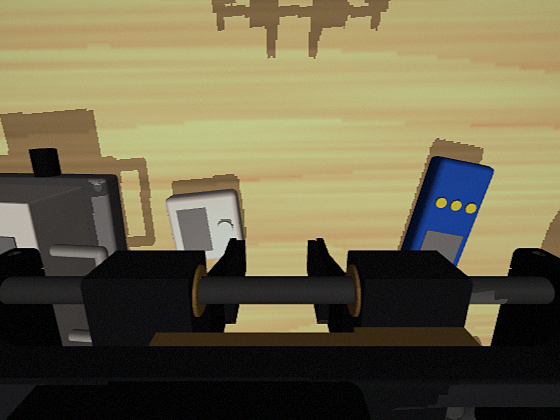

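The wrist view shows the box at left with its handle around (70,250), and the thermostat at (205,220). The move was refused because it lacked twist, so I resend it.

Emit:
servo_tool:
  plan:
    - {"xyz": [-9.7,-17,2.4],"twist": [0,0,0],"jaw": 0.6}
    - {"xyz": [-9.7,-17,2.4],"twist": [0,0,0],"jaw": 0.6}
    - {"xyz": [-9.7,-17,2.4],"twist": [0,0,0],"jaw": 0.6}
    - {"xyz": [-9.7,-17,2.4],"twist": [0,0,0],"jaw": 0.6}
    - {"xyz": [-9.7,-17,2.4],"twist": [0,0,0],"jaw": 0.6}
    - {"xyz": [-9.7,-17,2.4],"twist": [0,0,0],"jaw": 0.6}
    - {"xyz": [-9.7,-17,2.4],"twist": [0,0,0],"jaw": 0.6}
    - {"xyz": [-9.7,-17,2.4],"twist": [0,0,0],"jaw": 0.6}

```text
time_s: 1.65
tool_pos: [0.5356, 0.0673, 0.36]
tool_rot: [180.0, -0.1, 179.1]
force: [0.3, 0.3, -0.3]
grip_width: 0.0347
grasp_force: 0.0
```

Run:
```python
from cell import env
import cv2, numpy as np
o=env.get_obs(); print({k:np.round(o[k],4).tolist() for k in("qpos","tool_pos","tool_rot","grip_width")})
c=env.read_camera("wrist"); cv2.imwrite("pics/w2.png",c["img"][:,:,::-1]); np.savez("w2.npz",**c)
```

```text
{'qpos': [-28.9806, 6.5125, 20.4942, 103.0494, -2.4514, 70.9182, 81.3456], 'tool_pos': [0.5356, 0.0673, 0.36], 'tool_rot': [179.9687, -0.0608, 179.1493], 'grip_width': 0.0347}
```

View pics/w2.png

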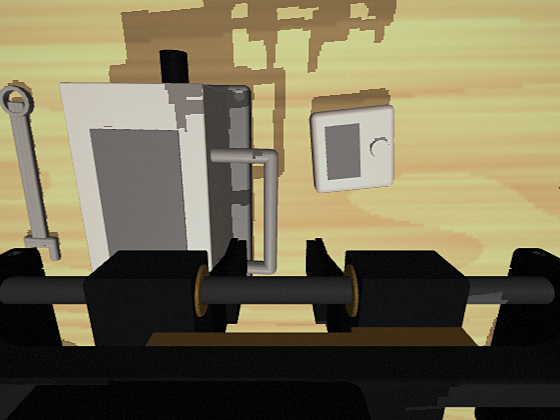

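The bar sits at column ~271, spanning rows 155–268, between the open fingers. I cast those rays onto z≈0.098.

Run:
```python
from h import *
W=np.load("w2.npz")
for q in((271,160),(271,210),(270,265)):
    for z in(.094,.1): print(q,z,onplane(W,q,z).round(4))
```

```text
(271, 160) 0.094 [0.4915 0.0642 0.094 ]
(271, 160) 0.1 [0.4906 0.0643 0.1   ]
(271, 210) 0.094 [0.5344 0.0634 0.094 ]
(271, 210) 0.1 [0.5325 0.0636 0.1   ]
(270, 265) 0.094 [0.5867 0.0616 0.094 ]
(270, 265) 0.1 [0.5836 0.0618 0.1   ]
```

Emit:
servo_tool:
  plan:
    - {"xyz": [0,-0.35,3],"twist": [0,0,0],"jaw": 0.6}
    - {"xyz": [0,-0.35,6],"twist": [0,0,0],"jaw": 0.6}
    - {"xyz": [0,-0.35,8],"twist": [0,0,0],"jaw": 0.6}
    - {"xyz": [0,-0.35,9.8],"twist": [0,0,0],"jaw": 0.6}
    - {"xyz": [0,-0.35,9.8],"twist": [0,0,0],"jaw": 0.6}
    - {"xyz": [0,-0.35,9.8],"twist": [0,0,0],"jaw": 0.8}
    - {"xyz": [0,-0.35,9.8],"twist": [0,0,0],"jaw": 1}
    - {"xyz": [0,-0.35,9.8],"twist": [0,0,0],"jaw": 1}
    - {"xyz": [0,-0.35,9.8],"twist": [0,0,0],"jaw": 1}
  newtons: 15

```text
time_s: 2.45
tool_pos: [0.5365, 0.0633, 0.2639]
tool_rot: [179.9, 0.2, 179.2]
force: [-0.3, 0.0, 1.2]
grip_width: 0.0159
grasp_force: 0.0
```

Emit:
servo_tool:
  plan:
    - {"xyz": [0,0,0],"twist": [0,0,0],"jaw": 1}
    - {"xyz": [0,0,0],"twist": [0,0,0],"jaw": 1}
    - {"xyz": [0,0,0],"twist": [0,0,0],"jaw": 1}
  newtons: 25

```text
time_s: 2.7
tool_pos: [0.5364, 0.0626, 0.263]
tool_rot: [180.0, 0.1, 179.1]
force: [2.2, -1.9, 0.2]
grip_width: 0.0109
grasp_force: 25.0
```

Emit:
servo_tool:
  plan:
    - {"xyz": [0,-0.58,-1.17],"twist": [0,0,0],"jaw": 1}
    - {"xyz": [0,-1.26,-2.29],"twist": [0,0,0],"jaw": 1}
    - {"xyz": [0,-2.02,-3.35],"twist": [0,0,0],"jaw": 1}
    - {"xyz": [0,-2.86,-4.35],"twist": [0,0,0],"jaw": 1}
    - {"xyz": [0,-3.77,-5.28],"twist": [0,0,0],"jaw": 1}

```text
time_s: 3.12
tool_pos: [0.5355, 0.0268, 0.3171]
tool_rot: [179.7, 0.1, 179.2]
force: [1.2, 6.6, 2.3]
grip_width: 0.0107
grasp_force: 25.0
```

Emit:
servo_tool:
  plan:
    - {"xyz": [0,-0.99,-0.86],"twist": [0,0,0],"jaw": 1}
    - {"xyz": [0,-2.04,-1.63],"twist": [0,0,0],"jaw": 1}
    - {"xyz": [0,-3.14,-2.32],"twist": [0,0,0],"jaw": 1}
    - {"xyz": [0,-4.3,-2.92],"twist": [0,0,0],"jaw": 1}
    - {"xyz": [0,-5.51,-3.43],"twist": [0,0,0],"jaw": 1}
    - {"xyz": [0,-6.74,-3.85],"twist": [0,0,0],"jaw": 1}
    - {"xyz": [0,-8.01,-4.16],"twist": [0,0,0],"jaw": 1}
    - {"xyz": [0,-9.3,-4.38],"twist": [0,0,0],"jaw": 1}
    - {"xyz": [0,-10.6,-4.49],"twist": [0,0,0],"jaw": 1}
    - {"xyz": [0,-11.9,-4.5],"twist": [0,0,0],"jaw": 1}

```text
time_s: 3.95
tool_pos: [0.5326, -0.0943, 0.3634]
tool_rot: [179.8, -0.1, 179.1]
force: [-5.2, 0.9, 9.9]
grip_width: 0.0113
grasp_force: 25.0
```

Emit:
servo_tool:
  plan:
    - {"xyz": [0,-1.3,0.15],"twist": [0,0,0],"jaw": 1}
    - {"xyz": [0,-2.6,0.35],"twist": [0,0,0],"jaw": 1}
    - {"xyz": [0,-3.9,0.65],"twist": [0,0,0],"jaw": 1}
    - {"xyz": [0,-5.1,1.05],"twist": [0,0,0],"jaw": 1}
    - {"xyz": [0,-6.2,1.5],"twist": [0,0,0],"jaw": 1}
    - {"xyz": [0,-6.2,1.5],"twist": [0,0,0],"jaw": 1}
    - {"xyz": [0,-6.2,1.5],"twist": [0,0,0],"jaw": 0.6}
    - {"xyz": [0,-6.2,1.5],"twist": [0,0,0],"jaw": 0.6}
    - {"xyz": [0,-6.2,-3],"twist": [0,0,0],"jaw": 0.6}
    - {"xyz": [0,-6.2,-7],"twist": [0,0,0],"jaw": 0.6}

```text
time_s: 4.78
tool_pos: [0.5319, -0.1538, 0.427]
tool_rot: [179.9, -0.4, 179.2]
force: [2.0, 0.1, 0.4]
grip_width: 0.0294
grasp_force: 0.0
```

Run:
```python
from cell import env
import cv2, numpy as np
o=env.get_obs(); print({k:np.round(o[k],4).tolist() for k in("qpos","tool_pos","tool_rot","grip_width")})
for n in("top","scene"):
    c=env.read_camera(n); cv2.imwrite(f"pics/{n}3.png",c["img"][:,:,::-1]); np.savez(f"{n}3.npz",**c)
a=cv2.imread("pics/top3.png")[145:265,205:345]; b=cv2.imread("pics/scene3.png")[150:270,210:350]
cv2.imwrite("pics/z3.png",cv2.resize(np.hstack([a,b]),(800,343),interpolation=cv2.INTER_CUBIC))
```

```text
{'qpos': [-14.7249, 6.2746, 30.5769, 96.0308, -3.252, 78.9589, 105.5851], 'tool_pos': [0.5319, -0.1538, 0.427], 'tool_rot': [179.8976, -0.3654, 179.2394], 'grip_width': 0.0294}
```

View pics/z3.png

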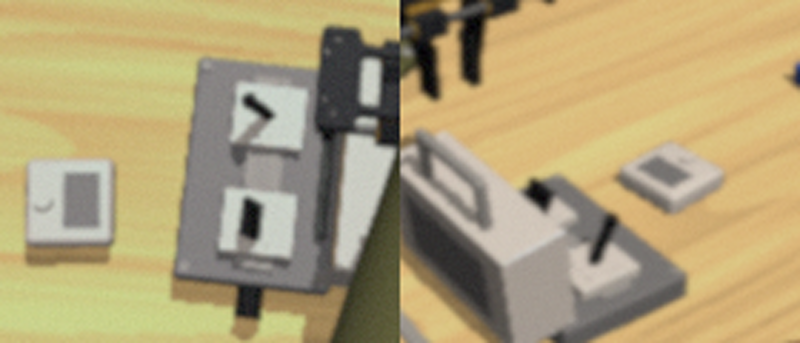

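The cover is open. The short broad paddle is on the robot-side module (zoom (250,220)) and the tall lever is on the far one (zoom (260,105)). Now I locate the paddle and modules.

Run:
```python
from h import *
T,S=np.load("top3.npz"),np.load("scene3.npz"); k=800/280
zt=lambda u,v:(205+u/k-.3,145+v/k-.3); zs=lambda u,v:(210+(u-400)/k-.3,150+v/k-.3)
f=lambda n,p:print(n,p.round(4),(Rz(np.radians(-91.1)).T@(p-[.5345,-.034,0])).round(4))
for n,q,z in(("tip far",(250,199),.069),("tip near",(247,236),.069),("mod nl",(220,254),.042),("mod nr",(293,262),.042),("mod fr",(297,193),.042),("mod fl",(225,187),.042),
  ("plate fl",(200,60),.03),("plate nl0",(174,277),0),("plate nr0",(325,293),0)): f(n,onplane(T,zt(*q),z))
f("S paddle tip",onplane(S,zs(540,183),.07)); f("S plate corner",onplane(S,zs(685,278),.03)); f("S plate corner",onplane(S,zs(553,177),.03))
```

```text
tip far [ 0.498  -0.0226  0.069 ] [-0.0107 -0.0367  0.069 ]
tip near [ 0.4631 -0.0225  0.069 ] [-0.0101 -0.0716  0.069 ]
mod nl [0.4484 0.001  0.042 ] [-0.0333 -0.0868  0.042 ]
mod nr [ 0.4466 -0.0682  0.042 ] [ 0.0359 -0.0873  0.042 ]
mod fr [ 0.5131 -0.0674  0.042 ] [ 0.0338 -0.0208  0.042 ]
mod fl [0.5131 0.0015 0.042 ] [-0.0351 -0.022   0.042 ]
plate fl [0.6412 0.0364 0.03  ] [-0.0725  0.1053  0.03  ]
plate nl0 [0.4285 0.0438 0.    ] [-0.0758 -0.1075  0.    ]
plate nr0 [ 0.4252 -0.1039  0.    ] [ 0.0719 -0.1079  0.    ]
S paddle tip [ 0.4808 -0.0228  0.07  ] [-0.0101 -0.0539  0.07  ]
S plate corner [0.6505 0.0264 0.03  ] [-0.0626  0.1148  0.03  ]
S plate corner [0.433 0.029 0.03 ] [-0.061  -0.1026  0.03  ]
```

Emit:
servo_tool:
  plan:
    - {"xyz": [5.4,16.8,0],"twist": [0,0,90],"jaw": 1}
    - {"xyz": [5.4,16.8,0],"twist": [0,0,90],"jaw": 1}
    - {"xyz": [5.4,16.8,0],"twist": [0,0,90],"jaw": 1}
    - {"xyz": [5.4,16.8,0],"twist": [0,0,90],"jaw": 1}
    - {"xyz": [5.4,16.8,0],"twist": [0,0,90],"jaw": 1}
    - {"xyz": [5.4,16.8,4],"twist": [0,0,90],"jaw": 1}
    - {"xyz": [5.4,16.8,8],"twist": [0,0,90],"jaw": 1}
    - {"xyz": [5.4,16.8,10.7],"twist": [0,0,90],"jaw": 1}
    - {"xyz": [5.4,16.8,10.7],"twist": [0,0,90],"jaw": 1}
    - {"xyz": [5.4,16.8,10.7],"twist": [0,0,90],"jaw": 1}

```text
time_s: 5.72
tool_pos: [0.4798, 0.0145, 0.319]
tool_rot: [-179.7, -0.1, 112.5]
force: [0.1, -0.9, 0.4]
grip_width: 0.0006
grasp_force: 0.0
```

Emit:
servo_tool:
  plan:
    - {"xyz": [0,0,0],"twist": [0,0,7],"jaw": 1}
    - {"xyz": [0,0,0],"twist": [0,0,14],"jaw": 1}
    - {"xyz": [0,0,0],"twist": [0,0,18.5],"jaw": 1}
    - {"xyz": [0,0,0],"twist": [0,0,18.5],"jaw": 1}
    - {"xyz": [0,0,0],"twist": [0,0,18.5],"jaw": 1}

```text
time_s: 6.13
tool_pos: [0.4809, 0.014, 0.3214]
tool_rot: [-180.0, -0.1, 94.4]
force: [0.4, 0.5, 1.2]
grip_width: 0.0003
grasp_force: 0.0
```

Emit:
servo_tool:
  plan:
    - {"xyz": [0,0,2],"twist": [0,0,5.4],"jaw": 1}
    - {"xyz": [0,0,4.5],"twist": [0,0,5.4],"jaw": 1}
    - {"xyz": [0,0,6.5],"twist": [0,0,5.4],"jaw": 1}
    - {"xyz": [0,0,8],"twist": [0,0,5.4],"jaw": 1}
    - {"xyz": [0,0,8.6],"twist": [0,0,5.4],"jaw": 1}
    - {"xyz": [0,0,8.6],"twist": [0,0,5.4],"jaw": 1}
    - {"xyz": [0,0,8.6],"twist": [0,0,5.4],"jaw": 1}

```text
time_s: 6.72
tool_pos: [0.4813, 0.0133, 0.2359]
tool_rot: [180.0, -0.0, 88.9]
force: [0.2, 0.2, 1.0]
grip_width: 0.0004
grasp_force: 0.0
```

Emit:
servo_tool:
  plan:
    - {"xyz": [-0.8,0,0],"twist": [0,0,0],"jaw": 1}
    - {"xyz": [-1.4,0,0],"twist": [0,0,0],"jaw": 1}
    - {"xyz": [-1.8,0,0],"twist": [0,0,0],"jaw": 1}
    - {"xyz": [-2.2,0,0],"twist": [0,0,0],"jaw": 1}
    - {"xyz": [-2.6,0,0],"twist": [0,0,0],"jaw": 1}
    - {"xyz": [-3.0,0,0],"twist": [0,0,0],"jaw": 1}
    - {"xyz": [-3.4,0,0],"twist": [0,0,0],"jaw": 1}
    - {"xyz": [-3.4,0,0],"twist": [0,0,0],"jaw": 1}

```text
time_s: 7.38
tool_pos: [0.4811, -0.0208, 0.2366]
tool_rot: [179.9, -0.1, 88.8]
force: [0.6, 4.2, 4.1]
grip_width: 0.0004
grasp_force: 2.3
```

Contact is at about 4 N, which matches lever friction. I'll keep pushing until the stop shows up as a force rise.

Emit:
servo_tool:
  plan:
    - {"xyz": [-0.3,0,0],"twist": [0,0,0],"jaw": 1}
    - {"xyz": [-0.6,0,0],"twist": [0,0,0],"jaw": 1}
    - {"xyz": [-0.6,0,0],"twist": [0,0,0],"jaw": 1}

```text
time_s: 7.63
tool_pos: [0.4809, -0.0263, 0.2365]
tool_rot: [179.9, -0.2, 88.8]
force: [-0.3, 5.8, 5.1]
grip_width: 0.0005
grasp_force: 3.6
```

Emit:
servo_tool:
  plan:
    - {"xyz": [-0.3,0,0],"twist": [0,0,0],"jaw": 1}
    - {"xyz": [-0.3,0,0],"twist": [0,0,0],"jaw": 1}

```text
time_s: 7.8
tool_pos: [0.4809, -0.0273, 0.2366]
tool_rot: [179.9, -0.3, 88.9]
force: [-0.1, 11.0, 8.0]
grip_width: 0.0005
grasp_force: 6.2
```

Emit:
servo_tool:
  plan:
    - {"xyz": [-0.3,0,0],"twist": [0,0,0],"jaw": 1}
    - {"xyz": [-0.3,0,0],"twist": [0,0,0],"jaw": 1}
    - {"xyz": [-0.3,0,0],"twist": [0,0,0],"jaw": 1}

```text
time_s: 8.05
tool_pos: [0.4809, -0.0281, 0.2366]
tool_rot: [179.9, -0.5, 89.0]
force: [-0.4, 16.1, 6.6]
grip_width: 0.0006
grasp_force: 8.6
```

The force climbs with hardly any motion, so that is the stop. I back off, rise and check.

Emit:
servo_tool:
  plan:
    - {"xyz": [1,0,0],"twist": [0,0,0],"jaw": 1}
    - {"xyz": [3,0,0],"twist": [0,0,0],"jaw": 1}
    - {"xyz": [4,0,-3],"twist": [0,0,0],"jaw": 1}
    - {"xyz": [4,0,-7],"twist": [0,0,0],"jaw": 1}
    - {"xyz": [4,0,-11],"twist": [0,0,0],"jaw": 1}
    - {"xyz": [4,0,-15],"twist": [0,0,0],"jaw": 1}
    - {"xyz": [6,0,-18],"twist": [0,0,0],"jaw": 1}
    - {"xyz": [6,0,-20],"twist": [0,0,0],"jaw": 1}
    - {"xyz": [6,0,-20],"twist": [0,0,0],"jaw": 1}

```text
time_s: 8.8
tool_pos: [0.4824, 0.0267, 0.4402]
tool_rot: [179.5, -0.1, 88.8]
force: [0.3, -0.2, 0.4]
grip_width: 0.0009
grasp_force: 0.0
```

Run:
```python
from cell import env
import cv2, numpy as np
o=env.get_obs(); print({k:np.round(o[k],4).tolist() for k in("qpos","tool_pos","tool_rot","grip_width")})
for n in("top","scene","wrist"):
    c=env.read_camera(n); cv2.imwrite(f"pics/{n}4.png",c["img"][:,:,::-1]); np.savez(f"{n}4.npz",**c)
w=cv2.resize(cv2.imread("pics/wrist4.png"),(400,300)); b=cv2.imread("pics/scene4.png")[150:270,210:350]
cv2.imwrite("pics/z4.png",np.hstack([w,cv2.resize(b,(350,300),interpolation=cv2.INTER_CUBIC)]))
```

```text
{'qpos': [-27.2064, -3.9417, 19.9897, 103.7227, 1.3774, 79.5217, -8.6588], 'tool_pos': [0.4824, 0.0267, 0.4402], 'tool_rot': [179.5405, -0.06, 88.8413], 'grip_width': 0.0009}
```

View pics/z4.png

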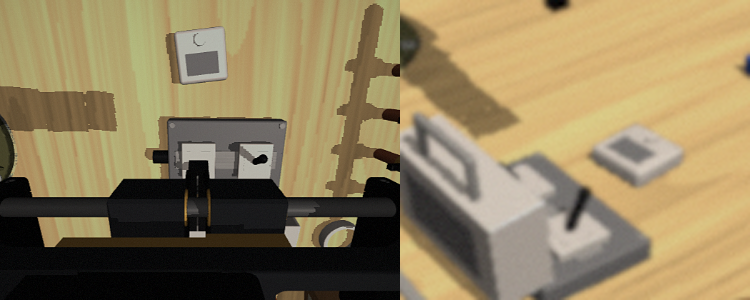

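The scene view shows the short paddle is gone from its handle-side lean, now hidden behind the open cover, and the tall rod leans as before. Next I go back to regrip the handle.

Emit:
servo_tool:
  plan:
    - {"xyz": [-18,5.4,0],"twist": [0,0,-90],"jaw": 0.6}
    - {"xyz": [-18,5.4,0],"twist": [0,0,-90],"jaw": 0.6}
    - {"xyz": [-18,5.4,0],"twist": [0,0,-90],"jaw": 0.6}
    - {"xyz": [-18,5.4,0],"twist": [0,0,-90],"jaw": 0.6}
    - {"xyz": [-18,5.4,0],"twist": [0,0,-90],"jaw": 0.6}
    - {"xyz": [-18,5.4,0],"twist": [0,0,-90],"jaw": 0.6}
    - {"xyz": [-18,5.4,0],"twist": [0,0,-90],"jaw": 0.6}
    - {"xyz": [-18,5.4,0],"twist": [0,0,-90],"jaw": 0.6}
    - {"xyz": [-18,5.4,0],"twist": [0,0,-90],"jaw": 0.6}
    - {"xyz": [-18,5.4,0],"twist": [0,0,-90],"jaw": 0.6}

```text
time_s: 9.78
tool_pos: [0.531, -0.155, 0.4331]
tool_rot: [-179.9, -0.2, 155.1]
force: [0.2, -0.6, -0.4]
grip_width: 0.0346
grasp_force: 0.0
```

Emit:
servo_tool:
  plan:
    - {"xyz": [0,0,0],"twist": [0,0,-7],"jaw": 0.6}
    - {"xyz": [0,0,0],"twist": [0,0,-14],"jaw": 0.6}
    - {"xyz": [0,0,0],"twist": [0,0,-18.4],"jaw": 0.6}
    - {"xyz": [0,0,0],"twist": [0,0,-18.4],"jaw": 0.6}
    - {"xyz": [0,0,0],"twist": [0,0,-18.4],"jaw": 0.6}

```text
time_s: 10.2
tool_pos: [0.5312, -0.1546, 0.4338]
tool_rot: [180.0, -0.2, 173.0]
force: [-0.0, 0.0, -0.1]
grip_width: 0.0351
grasp_force: 0.0
```

Run:
```python
from h import *
from cell import env
o=env.get_obs(); print({k:np.round(o[k],4).tolist() for k in("tool_pos","tool_rot","grip_width")})
c=env.read_camera("wrist"); np.savez("w5.npz",**c); t=env.read_camera("top")
a=t["img"][150:265,250:335,::-1]
cv2.imwrite("pics/z5.png",np.hstack([cv2.resize(c["img"][:,:,::-1],(460,345)),cv2.resize(np.ascontiguousarray(a),(255,345),interpolation=cv2.INTER_CUBIC)]))
np.savez("top5.npz",**t)
```

```text
{'tool_pos': [0.5312, -0.1546, 0.4338], 'tool_rot': [179.998, -0.1879, 173.0293], 'grip_width': 0.0351}
```

View pics/z5.png

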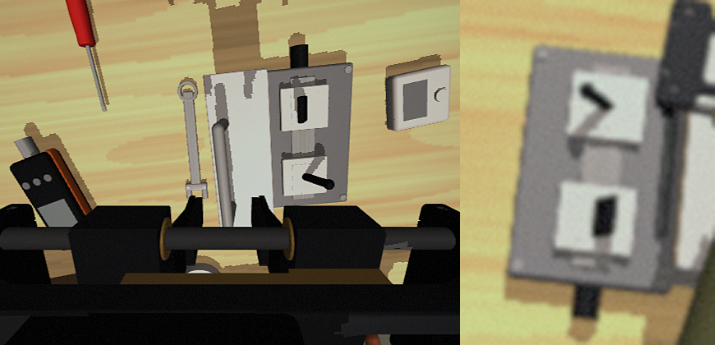

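The wrist view shows the handle bar between the fingers at column ~222 of the zoom, and the top crop shows the paddle now on the hinge side. A dark mask before and after will confirm the full flip.

Run:
```python
from h import *
for n in("top3","top5"):
    T=np.load(n+".npz"); g=cv2.cvtColor(T["img"],cv2.COLOR_RGB2GRAY)
    for nm,(r0,r1,c0,c1) in dict(short=(212,231,282,308),tall=(172,195,285,312)).items():
        m=(g[r0:r1,c0:c1]<60).astype(np.uint8); k,l,s,ce=cv2.connectedComponentsWithStats(m)
        i=1+np.argmax(s[1:,4]); x,y,w,h,a=s[i]; 
        print(n,nm,(x+c0,y+r0,w,h,a),ce[i].round(1)+[c0,r0],"y span",[onplane(T,(q,y+r0+h/2),.068)[1].round(4) for q in(x+c0-.5,x+c0+w-.5)])
W=np.load("w5.npz"); s=560/460
for q in((222*s,130*s),(224*s,170*s),(226*s,215*s)): print(onplane(W,q,.182).round(4))
```

```text
top3 short (np.int32(290), np.int32(215), np.int32(6), np.int32(13), np.int32(58)) [292.4 221.3] y span [np.float64(-0.017), np.float64(-0.0328)]
top3 tall (np.int32(291), np.int32(179), np.int32(9), np.int32(7), np.int32(22)) [294.5 182.1] y span [np.float64(-0.0113), np.float64(-0.0356)]
top5 short (np.int32(295), np.int32(216), np.int32(6), np.int32(12), np.int32(58)) [297.7 221.9] y span [np.float64(-0.0303), np.float64(-0.0461)]
top5 tall (np.int32(291), np.int32(179), np.int32(9), np.int32(7), np.int32(22)) [294.5 182.1] y span [np.float64(-0.0113), np.float64(-0.0356)]
[ 0.483  -0.1529  0.182 ]
[ 0.5222 -0.1559  0.182 ]
[ 0.5709 -0.1598  0.182 ]
```

Run:
```python
from h import *
W=np.load("w5.npz"); g=cv2.cvtColor(W["img"],cv2.COLOR_RGB2GRAY); s=560/460
print("cam",(-W["R"].T@W["t"]).round(3))
print(g[100:160:6,335:410:3])
m=(g[110:155,350:395]<45).astype(np.uint8); k,l,st,ce=cv2.connectedComponentsWithStats(m); i=1+np.argmax(st[1:,4]); x,y,w,h,a=st[i]; print(st[i],x+350,y+110)
x+=350;y+=110
for z in(.042,.056,.07): print("paddle",z,[onplane(W,(q,y+h/2),z).round(4).tolist() for q in(x-.5,x+w-.5)])
for q in((281*s,87*s),(327*s,85*s),(281*s,131*s),(328*s,128*s)): print("module",onplane(W,q,.042).round(4))
```

```text
cam [ 0.454 -0.145  0.415]
[[111 110  89  54 110 116  62  75  85  85 116 145  66  72  81  81  71  65
   62  60  59 109 107 106 105]
 [110 115  59  60  55  56  54  69  92 120 127 177 190 205 208 202 194 195
  197 193 197 200 103 104 105]
 [109 115 121 196 198 194 193 201 120 121 121 117 208 196 194 195 193 194
  195 195 196 199 103 106 107]
 [110 114 102 198 197 196 176 201 119  53   2   6   3 144 195 195 193 193
  193 195 194 202 103 106 107]
 [109 110  91 196 195 197 196 198 110  35  18  15   1 147 194 194 193 194
  192 194 194 198 104 104 106]
 [113 110  81 198 195 196 177 196 111  30  13  17   6 145 193 196 193 194
  192 196 193 198 104 107 105]
 [109 110  52 199 197 197 197 196 202  28  14  16  11 148 193 195 191 193
  194 195 193 191 106 109 105]
 [112 114  35 201 195 196 194 200 195  56  13  18   7 147 196 195 194 193
  193 195 194 196 106 109 106]
 [111 112  28 204 194 195 196 198 196 102   5   3 173 198 192 194 194 193
  197 193 192 182 104 108 107]
 [113 111  31 200 197 198 198 194 196 190 196 196 193 196 195 194 197 199
  198 197 196 164 107 106 107]]
[ 12   7  12  33 367] 362 117
paddle 0.042 [[0.484, -0.0444, 0.042], [0.4857, -0.03, 0.042]]
paddle 0.056 [[0.4828, -0.0482, 0.056], [0.4845, -0.0344, 0.056]]
paddle 0.07 [[0.4817, -0.052, 0.07], [0.4833, -0.0387, 0.07]]
module [ 0.4495 -0.0659  0.042 ]
module [ 4.547e-01 -3.000e-04  4.200e-02]
module [ 0.5124 -0.0696  0.042 ]
module [0.5164 0.0008 0.042 ]
```

Relative to the module centre (-0.034), the paddle's tip edge sits 18 mm toward the hinge, so it is fully over. The tall lever's pixels are unchanged. Next I regrip the handle.

Emit:
servo_tool:
  plan:
    - {"xyz": [0,-0.1,0],"twist": [0,0,-6.1],"jaw": 0.6}
    - {"xyz": [0,-0.1,3],"twist": [0,0,-6.1],"jaw": 0.6}
    - {"xyz": [0,-0.1,6],"twist": [0,0,-6.1],"jaw": 0.6}
    - {"xyz": [0,-0.1,8],"twist": [0,0,-6.1],"jaw": 0.6}
    - {"xyz": [0,-0.1,8.8],"twist": [0,0,-6.1],"jaw": 0.6}
    - {"xyz": [0,-0.1,8.8],"twist": [0,0,-6.1],"jaw": 0.8}
    - {"xyz": [0,-0.1,8.8],"twist": [0,0,-6.1],"jaw": 1}
    - {"xyz": [0,-0.1,8.8],"twist": [0,0,-6.1],"jaw": 1}
    - {"xyz": [0,-0.1,8.8],"twist": [0,0,-6.1],"jaw": 1}
    - {"xyz": [0,-0.1,8.8],"twist": [0,0,-6.1],"jaw": 1}
  newtons: 20

```text
time_s: 11.13
tool_pos: [0.5321, -0.1562, 0.3494]
tool_rot: [-179.9, 0.2, 179.3]
force: [0.2, -3.1, 3.6]
grip_width: 0.0113
grasp_force: 20.0
```

Emit:
servo_tool:
  plan:
    - {"xyz": [0,1.35,-0.5],"twist": [0,0,0],"jaw": 1}
    - {"xyz": [0,2.74,-0.9],"twist": [0,0,0],"jaw": 1}
    - {"xyz": [0,4.16,-1.2],"twist": [0,0,0],"jaw": 1}
    - {"xyz": [0,5.6,-1.4],"twist": [0,0,0],"jaw": 1}
    - {"xyz": [0,7.05,-1.4],"twist": [0,0,0],"jaw": 1}
    - {"xyz": [0,8.5,-1.3],"twist": [0,0,0],"jaw": 1}
    - {"xyz": [0,9.9,-1.1],"twist": [0,0,0],"jaw": 1}
    - {"xyz": [0,11.3,-0.8],"twist": [0,0,0],"jaw": 1}
    - {"xyz": [0,12.7,-0.3],"twist": [0,0,0],"jaw": 1}
    - {"xyz": [0,14.0,0.25],"twist": [0,0,0],"jaw": 1}

```text
time_s: 11.97
tool_pos: [0.5349, -0.0149, 0.3472]
tool_rot: [180.0, 0.5, 179.3]
force: [6.6, -2.4, -0.7]
grip_width: 0.0117
grasp_force: 20.0
```

Emit:
servo_tool:
  plan:
    - {"xyz": [0,1.28,0.7],"twist": [0,0,0],"jaw": 1}
    - {"xyz": [0,2.5,1.5],"twist": [0,0,0],"jaw": 1}
    - {"xyz": [0,3.6,2.4],"twist": [0,0,0],"jaw": 1}
    - {"xyz": [0,4.65,3.4],"twist": [0,0,0],"jaw": 1}
    - {"xyz": [0,5.6,4.5],"twist": [0,0,0],"jaw": 1}
    - {"xyz": [0,6.5,5.65],"twist": [0,0,0],"jaw": 1}
    - {"xyz": [0,7.25,6.9],"twist": [0,0,0],"jaw": 1}
    - {"xyz": [0,7.9,8.2],"twist": [0,0,0],"jaw": 1}
    - {"xyz": [0,8.3,9.2],"twist": [0,0,0],"jaw": 1}
    - {"xyz": [0,8.3,9.2],"twist": [0,0,0],"jaw": 1}

```text
time_s: 12.8
tool_pos: [0.5365, 0.0675, 0.2538]
tool_rot: [-180.0, 0.4, 179.3]
force: [7.0, -3.5, -2.4]
grip_width: 0.0113
grasp_force: 20.0
```

Emit:
servo_tool:
  plan:
    - {"xyz": [0,0.15,0.3],"twist": [0,0,0],"jaw": 1}
    - {"xyz": [0,0.2,0.6],"twist": [0,0,0],"jaw": 1}
    - {"xyz": [0,0.2,0.8],"twist": [0,0,0],"jaw": 1}
    - {"xyz": [0,0.2,0.8],"twist": [0,0,0],"jaw": 1}

```text
time_s: 13.13
tool_pos: [0.5371, 0.0676, 0.2507]
tool_rot: [-180.0, 0.5, 179.2]
force: [-2.0, -6.8, 23.4]
grip_width: 0.0111
grasp_force: 20.0
```

Emit:
servo_tool:
  plan:
    - {"xyz": [0,0,0.3],"twist": [0,0,0],"jaw": 1}
    - {"xyz": [0,0,0.3],"twist": [0,0,0],"jaw": 1}

```text
time_s: 13.3
tool_pos: [0.5376, 0.0675, 0.2483]
tool_rot: [180.0, 0.6, 179.2]
force: [-2.2, -6.5, 25.4]
grip_width: 0.0109
grasp_force: 20.0
```

The force rise to 23 N shows the cover is home. I release and rise, then press the bar from above with closed fingers to check.

Emit:
servo_tool:
  plan:
    - {"xyz": [0,0,-0.5],"twist": [0,0,0],"jaw": 0.6}
    - {"xyz": [0,0,-0.5],"twist": [0,0,0],"jaw": 0.6}
    - {"xyz": [0,0,-0.5],"twist": [0,0,0],"jaw": 0.6}
    - {"xyz": [0,0,-3],"twist": [0,0,0],"jaw": 0.6}
    - {"xyz": [0,0,-5],"twist": [0,0,0],"jaw": 0.6}
    - {"xyz": [0,0,-5],"twist": [0,0,0],"jaw": 1}
    - {"xyz": [0,0,-5],"twist": [0,0,0],"jaw": 1}
    - {"xyz": [0,0,-5],"twist": [0,0,0],"jaw": 1}
    - {"xyz": [0,0,-5],"twist": [0,0,0],"jaw": 1}

```text
time_s: 14.05
tool_pos: [0.5334, 0.0703, 0.2906]
tool_rot: [180.0, -0.2, 179.4]
force: [0.2, 0.1, 0.3]
grip_width: 0.0156
grasp_force: 0.0
```

Emit:
servo_tool:
  plan:
    - {"xyz": [0,0,1],"twist": [0,0,0],"jaw": 1}
    - {"xyz": [0,0,2],"twist": [0,0,0],"jaw": 1}
    - {"xyz": [0,0,2.3],"twist": [0,0,0],"jaw": 1}
    - {"xyz": [0,0,2.6],"twist": [0,0,0],"jaw": 1}
    - {"xyz": [0,0,2.6],"twist": [0,0,0],"jaw": 1}

```text
time_s: 14.47
tool_pos: [0.5345, 0.0687, 0.2698]
tool_rot: [180.0, -0.1, 179.3]
force: [-11.2, -5.0, 33.4]
grip_width: 0.0006
grasp_force: 17.0
```

The bar top is at 0.088 m, exactly the shut height, and it resists 33 N. I retreat and take a final look.

Emit:
servo_tool:
  plan:
    - {"xyz": [0,0,-3],"twist": [0,0,0],"jaw": 1}
    - {"xyz": [0,0,-7],"twist": [0,0,0],"jaw": 1}
    - {"xyz": [0,0,-11],"twist": [0,0,0],"jaw": 1}
    - {"xyz": [0,4,-15],"twist": [0,0,0],"jaw": 1}
    - {"xyz": [0,8,-18],"twist": [0,0,0],"jaw": 1}
    - {"xyz": [0,12,-18],"twist": [0,0,0],"jaw": 1}
    - {"xyz": [0,16,-18],"twist": [0,0,0],"jaw": 1}
    - {"xyz": [0,20,-18],"twist": [0,0,0],"jaw": 1}
    - {"xyz": [0,20,-18],"twist": [0,0,0],"jaw": 1}
    - {"xyz": [0,20,-18],"twist": [0,0,0],"jaw": 1}

```text
time_s: 15.3
tool_pos: [0.5349, 0.276, 0.4436]
tool_rot: [179.9, -0.2, 179.8]
force: [-1.6, 0.2, -0.8]
grip_width: 0.0005
grasp_force: 0.0
```

Run:
```python
from h import *
from cell import env
t,s=env.read_camera("top"),env.read_camera("scene")
a=cv2.resize(t["img"],(400,300)); b=cv2.resize(s["img"][150:270,200:360],(400,300),interpolation=cv2.INTER_CUBIC)
cv2.imwrite("pics/z6.png",np.hstack([a,b])[:,:,::-1])
```

```text
(no output)
```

View pics/z6.png

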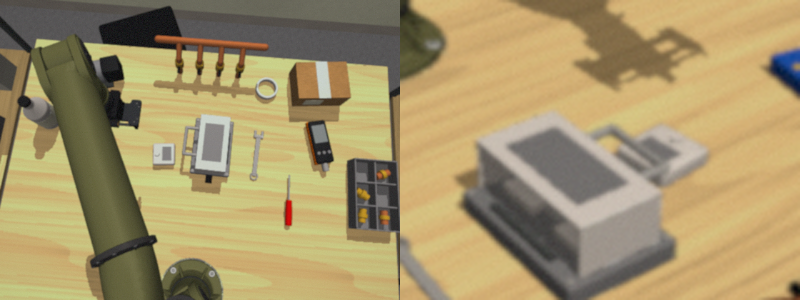

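The cover is flush shut (box at (212,145) in the top view), the bystanders have not moved, and the arm is clear.

```bash
python3 -c "
from cell import env
print(env.sign_off())"
```

```text
the job is handed in; nothing more can be done
None
```

The short lever is flipped fully to its other stop, the tall lever is untouched, and the cover is pushed fully shut; the bystanders look unmoved, and I handed the job in at about 15 s (no verdict was returned).

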